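# Find the open root gap with a blade gauge

## Robot

A 6-joint arm with a two-finger parallel gripper is mounted at the origin on the work surface. World frame = base frame: x ahead of the robot, y to its left, z up, the work surface at z = 0. Lengths are in mm, angles in rad, forces in N, time in s.
With the tool pointing down it reaches from about 350 to 725 mm from the base axis. Payload 6 kg.
Tool frame: the origin (TCP) lies midway between the tips of the shut fingers; the grasp point (between the pads) lies 19 mm behind it; z points along the fingers, y is the line along which they close (so a half turn about z gives the same grasp; the last joint's range is limited). The gripper opens to 85 mm and grips with 20 to 120 N. Pads are 22 mm wide; open, the fingers measure 114 mm over their backs; the gripper's body (76 mm by 85 mm) begins 54 mm behind the grasp point. The pads swing forward as they close: fully open they stand 13 mm farther back than shut.
Start: joints at [-0.962, 0.04, 0.085, 0, -1.615, -0.334], TCP at [162.822, -577.462, 231.261] pointing down, gripper open.
Joint ranges: [-2.56, 2.56], [-1.29, 2.01], [-1.08, 1.49], [-3.29, 1.98], [-2.81, -0.18], [-2.99, 2.99]. Speed limits (rad/s): [2.57, 2.57, 3.01, 3.14, 3.14, 3.14].

## Interface

Orientations are given as a unit quaternion [x, y, z, w].
In Python, from bench import * gives the robot as it stands.
- The arm moves only by the tool drive_tool, never from a script. Its arguments are lists of equal length, an entry for each row: "gripper": the closure, from 0 (fully open) to 1 (shut); "dp": the shift along the tool's x, y, z in m, a list of three; "angular": the turn, a rotation vector about the tool's x, y, z in rad, a list of three. In form: {"gripper": [gripper, ...], "dp": [[tx, ty, tz], ...], "angular": [[rx, ry, rz], ...]}. A call has 1 to 10 rows; each row is the pose to reach, as a shift and turn from the pose commanded when the call began, along the tool's axes at that moment; what a row does not reach only later rows make up. A row lasts 1/10 s, in which the tool goes at most 50 mm and 8.59 degrees, less where a joint would pass 70% of its speed; a pose out of reach is approached as far as the arm can. A call with a gripper value outside its range is refused whole. The fingers move at their own pace and stop on an object; "grip_force" is the grip in N (left out, the last holds). Time passes only in rows, so rows that repeat a pose let the fingers close. It gives the time, the measured TCP pose, the force, the opening and the grip force at its end, in the units of the state.
- state(): the state, without advancing time (a new reading comes with each control period).
- camera(name): name is "side" or "top" or "wrist"; returns (picture, depth): 400x640x3 uint8, red, green, blue; 400x640 float32, mm along the optical axis (not along the pixel's ray), 0 where there is no reading.
- calibration(name): a dict with "camera_matrix" (3x3 intrinsics, pixels), "position" and "attitude" of the camera in the world. Camera axes: x right, y up, looking along -z (the intrinsics and any distortion apply to the point x, -y, -z); pixel columns grow to the right and rows downward; lengths in mm; the calibration is good to about 2 mm. A picture is of the moment at which its call begins: read the wrist's pose just before it. calibration takes no time and is no camera call; for the wrist camera it gives the pose at the moment of the call.
- sign_off(): hands the job in; it is judged then, once.
Trained networks look in the newest picture that a camera, given by its name, has taken for a name from the list of things; names that differ only in an ending like _2 or _b are one class to them, and where a whole thing is asked for, a point or a joint stands for the part that bears it (a point fixed in the world has none). Each returns a list of dicts, best first, with "confidence" (0 to 1); they miss things now and then, are a little off and sometimes report something else, mostly with a low value. They report only what shows in the picture. A call takes as long as a camera call. They do not tell look-alikes from the thing itself.
- boxes_of(camera, thing): "centre" ([column, row] in pixels, amid what is visible of it).
- masks_of(camera, thing): "region" (400x640 bool, what is visible of it) and "centre" ([column, row] in pixels, amid what is visible of it).
- mark_of(camera, thing): "centre" ([column, row] in pixels: a listed point, or the origin of a listed thing).
The state is a dict: "clock": time; "joints": joint angles; "joint_velocities": joint speeds; "tau": joint torques, N m; "tcp_pos": TCP position; "tool_rot": TCP orientation; "contact_force": force on the tool from outside, world axes, zero at the start; "torque": the same for the moment, N m; "width": finger opening in mm; "grasp_force": force on a finger pad.
Only numpy, scipy, OpenCV 4.12 (cv2) and the standard library are available. Lean on these libraries where they do the work, as an engineer would, in place of code of your own. Each camera call takes 0.05 s, during which the arm holds its last target. There are 200 camera calls.

## Task

Take the orange-handled blade gauge out of its blue holder and feel with it which one of the three gaps between the tacked plates is open deep enough: in two of them the blade meets resistance part-way down. Slide it, held all the way, into the one that takes the whole blade until the gauge's collar sits flat on the plates, then let go and leave it standing there for the welder. Leave the brush, the ring and the square where they lie.

Things in the scene. Friction and masses are not known exactly. Their poses are not given: they have to be found in the camera images.
- gauge_grip (a point): Centre of the orange handle of the loose blade gauge (about 130 g): 30 mm along x, 14 mm thick along y (grasp across y), 50 mm tall along z, z up. Below it a steel collar 36 x 30 x 4 mm (underside 29 mm below this point), then the steel blade: 30 mm along x, 6 mm thick along y, round nose, tip 63 mm below this point. A half turn about z makes no difference.
- gauge: The same blade gauge as a whole; origin at the centre of its collar's underside, 29 mm below gauge_grip, the blade reaching 34 mm below it; same axes. It starts standing in the holder, collar resting on the holder's top.
- holder_top (a point): Centre of the top face of the fixed blue gauge holder, a block 80 mm along x, 60 mm along y, 50 mm tall on the table, with a slot 43 mm along x by 13 mm along y in which the gauge stands.
- workpiece: Fixed: four grey plates tacked in a row along y on a dark backing bar (240 mm along y, 70 mm along x, tops 55 mm above the table), three gaps between them. Origin: centre of its underside. Which gap is open changes each time. In the other two, inner lands narrow the gap to 2.5 mm: the 6 mm blade stops hard 13 mm (in one) or 22 mm (in the other) below the plate tops.
- gap_0 (a point): Centre of the mouth of the first gap (workpiece y = -70 mm), level with the plate tops, 55 mm above the table; x along the gap, y across it, z up. Each gap is 18.5 mm wide at the top, bevelled at 45 degrees to 8.5 mm within the first 5 mm, 70 mm long, its ends closed by dark tabs. The open one stays 8.5 mm wide to 43 mm deep: there the collar comes down onto the plates.
- gap_1 (a point): Centre of the mouth of the middle gap (workpiece y = 0); as gap_0.
- gap_2 (a point): Centre of the mouth of the third gap (workpiece y = +70 mm); as gap_0.
- brush: Loose wire brush (wooden handle, grey bristles) lying on the table, about 200 mm long; origin at its underside. To be left alone.
- ring: Loose aluminium ring, 90 mm across, 8 mm thick, flat on the table; origin at the centre of its underside. To be left alone.
- square: Loose flat aluminium L-shaped square, about 50 by 100 mm, 10 mm thick, on the table; origin on its underside. To be left alone.
Things that resemble listed ones, but are neither listed nor needed, are in the scene too. There is more than one size of the gauge; the one meant has the size given above.

How it is judged (in metres and radians):
On the way:
1. the gauge, still held in the gripper, is slid into one of the gaps until its collar is within 6 mm of the plate tops (((x of gauge_grip in the frame of gap_0 between -0.03 and 0.03 m and y of gauge_grip in the frame of gap_0 between -0.008 and 0.008 m and z of gauge_grip in the frame of gap_0 between 0.025 and 0.035 m) or (x of gauge_grip in the frame of gap_1 between -0.03 and 0.03 m and y of gauge_grip in the frame of gap_1 between -0.008 and 0.008 m and z of gauge_grip in the frame of gap_1 between 0.025 and 0.035 m) or (x of gauge_grip in the frame of gap_2 between -0.03 and 0.03 m and y of gauge_grip in the frame of gap_2 between -0.008 and 0.008 m and z of gauge_grip in the frame of gap_2 between 0.025 and 0.035 m)) and angle between gauge_grip's own z axis and vertical below 0.12 rad and contact force between gauge and the fingers above 1 N), for 0.1 s.
At the end, for the whole second after the job is handed in: The gauge stands released and at rest in the open gap, its collar within 4 mm of the plate tops, the handle's centre within 8 mm of the gap's centre line and 30 mm of its middle, upright within 0.12 rad (((x of gauge_grip in the frame of gap_0 between -0.03 and 0.03 m and y of gauge_grip in the frame of gap_0 between -0.008 and 0.008 m and z of gauge_grip in the frame of gap_0 between 0.025 and 0.033 m) or (x of gauge_grip in the frame of gap_1 between -0.03 and 0.03 m and y of gauge_grip in the frame of gap_1 between -0.008 and 0.008 m and z of gauge_grip in the frame of gap_1 between 0.025 and 0.033 m) or (x of gauge_grip in the frame of gap_2 between -0.03 and 0.03 m and y of gauge_grip in the frame of gap_2 between -0.008 and 0.008 m and z of gauge_grip in the frame of gap_2 between 0.025 and 0.033 m)) and angle between gauge_grip's own z axis and vertical below 0.12 rad and linear speed of gauge below 0.02 m/s and contact force between gauge and the fingers below 0.1 N); the robot touches nothing.
It fails at once if the wire brush is moved more than 30 mm (distance of brush from where it was at the start of the episode above 0.03 m).
It fails at once if the aluminium ring is moved more than 30 mm (distance of ring from where it was at the start of the episode above 0.03 m).
It fails at once if the flat aluminium square is moved more than 30 mm (distance of square from where it was at the start of the episode above 0.03 m).
It also fails if it takes over 51 s, if anything falls off the work surface, if the arm or the gripper's body presses on something with over 40 N, if the wrist force passes 120 N, or if a joint passes its speed limit or range.

## Working session

There is one attempt and no reset: what is moved stays moved. The work goes in short steps, Python scripts to look and compute and a tool call to move; the robot and the scene stay as the last step left them, time stands still between calls to the robot, and variables do not carry over. Pictures are saved under pics/ and viewed, at most 10 in all, crops included, and the job is handed in when it is done.

Besides the shell and the picture viewer there is one more tool, called as name(argument=value, ...) on one line, values as JSON. drive_tool: Moves the arm, as the interface text tells. Its arguments: {"type":"object","properties":{"gripper":{"type":"array"},"dp":{"type":"array"},"angular":{"type":"array"},"grip_force":{"type":"number"}},"required":["gripper","dp","angular"]}

```bash
mkdir -p pics; cat > h.py <<'E'
from bench import *
import numpy as np, cv2
from scipy.spatial.transform import Rotation as R
def pose(cal):
    a=np.array(cal["attitude"],float)
    return (R.from_quat(a).as_matrix() if a.size==4 else a.reshape(3,3)), np.array(cal["position"],float)
def world(cal,uv,depth=None,z=None):
    K=np.array(cal["camera_matrix"]); M,p=pose(cal)
    d=np.linalg.inv(K)@np.array([uv[0],uv[1],1.]); d=M@np.array([d[0],-d[1],-d[2]])
    s=depth if depth is not None else (z-p[2])/d[2]
    return p+s*d
E
python3 - <<'E'
from h import *
ims=[]
for c in ("top","side"):
    im,d=camera(c); ims.append(im); cal=calibration(c)
    if c=="top": print(cal)
    for t,z in (("gauge_grip",79),("holder_top",50),("gap_0",55),("gap_1",55),("gap_2",55),("workpiece",0)):
        for m in mark_of(c,t)[:3]:
            print(c,t,np.round(m["centre"]),round(m["confidence"],2),np.round(world(cal,m["centre"],z=z),1))
    cv2.imwrite(f"pics/{c}.png",im[:,:,::-1])
print(state())
E
```

```text
{'camera_matrix': array([[421.11069561,   0.        , 324.89727029],
       [  0.        , 421.11069561, 201.13725683],
       [  0.        ,   0.        ,   1.        ]]), 'position': array([488.59210339, 131.24811929, 970.35028101]), 'attitude': array([ 0.0235277 , -0.03861793, -0.70578473,  0.70698163])}
top gauge_grip [260. 242.] 0.71 [480.9 247.5  79. ]
top gauge_grip [278. 295.] 0.69 [370.4 210.7  79. ]
top gauge_grip [242. 293.] 0.66 [375.6 285.3  79. ]
top holder_top [265. 238.] 0.75 [490.1 242.3  50. ]
top holder_top [415. 127.] 0.57 [736.3 -90.3  50. ]
top gap_0 [435. 214.] 0.91 [ 542.3 -128.5   55. ]
top gap_0 [370. 208.] 0.83 [554.1  14.3  55. ]
top gap_0 [404. 211.] 0.61 [548.5 -62.2  55. ]
top gap_1 [435. 214.] 0.91 [ 542.3 -128.5   55. ]
top gap_1 [370. 208.] 0.83 [554.1  14.3  55. ]
top gap_1 [404. 211.] 0.61 [548.5 -62.2  55. ]
top gap_2 [435. 214.] 0.91 [ 542.3 -128.5   55. ]
top gap_2 [370. 208.] 0.83 [554.1  14.3  55. ]
top gap_2 [404. 211.] 0.61 [548.5 -62.2  55. ]
top workpiece [398. 212.] 0.81 [550.5 -58.2   0. ]
side gauge_grip [353. 251.] 0.89 [376.2 198.5  7
[... 740 characters left out ...]
([-9.62334976e-01,  4.02064019e-02,  8.48103547e-02, -4.47667851e-05,
       -1.61550752e+00, -3.33721809e-01]), 'joint_velocities': array([-1.73725923e-03, -5.98272427e-05, -6.54863973e-04,  6.85923484e-04,
       -1.40055041e-03,  1.52311526e-04]), 'tau': array([-5.71520286e-04, -3.67815220e+01,  3.47384870e+01,  6.93182677e+00,
       -8.43981306e-04,  1.86277980e-07]), 'tcp_pos': array([ 162.81581905, -577.46021   ,  231.254493  ]), 'tool_rot': array([-1.36939130e-01,  9.90579462e-01,  5.79273468e-05, -4.41016927e-06]), 'contact_force': array([-0.30941361,  0.09885853,  0.33700726]), 'torque': array([ 0.0296042 , -0.01421569,  0.00060623]), 'grasp_force': 0.0, 'width': 85.20470153820058}
```

```bash
python3 - <<'E'
import cv2
a=cv2.imread("pics/top.png")[100:350,200:480]
cv2.imwrite("pics/topc.png",cv2.resize(a,(672,600),interpolation=cv2.INTER_CUBIC))
E
```

```text
(no output)
```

View pics/topc.png

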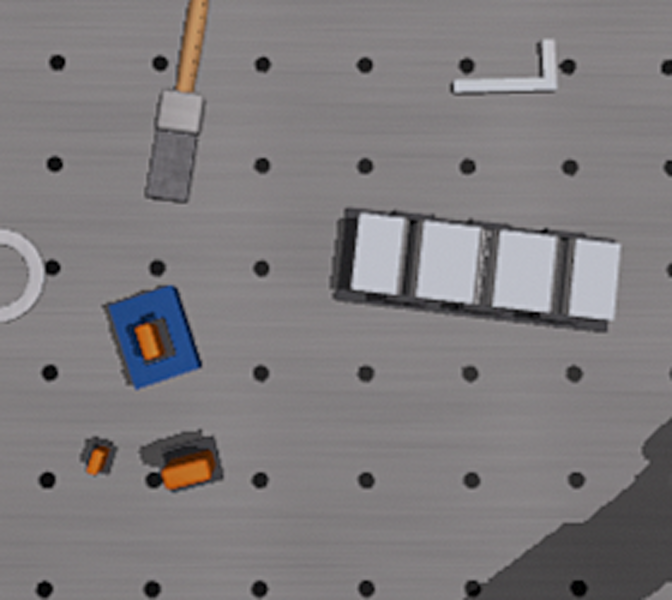

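View pics/side.png

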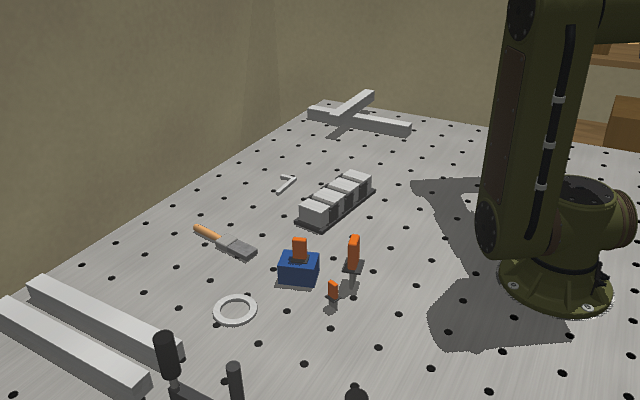

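The top view shows the gauge standing in the blue holder at about (262,242) and the workpiece gaps at (370..435, 208..214). The side view confirms that the other two orange gauges (353,251 and 331,290) are decoys on the table.

```bash
cat >> h.py <<'E'
def plan(p,yaw):
    """tool y axis along world (-sin yaw, cos yaw), tool down"""
    s=state(); T=R.from_quat(s["tool_rot"])
    n=[(np.cos(a),np.sin(a)) for a in (yaw,yaw+np.pi)]
    best=None
    for c,sn in n:
        tgt=R.from_matrix(np.array([[-c,-sn,0],[-sn,c,0],[0,0,-1]]).T@np.eye(3)) if 0 else R.from_matrix(np.column_stack([[-c,-sn,0],[-sn,c,0],[0,0,-1]]))
        rv=(T.inv()*tgt).as_rotvec()
        if best is None or np.linalg.norm(rv)<np.linalg.norm(best): best=rv
    print("dp",np.round(T.inv().apply(np.array(p)-s["tcp_pos"])/1000,4),"ang",np.round(best,4),"tcp",np.round(s["tcp_pos"],1),"t",s["clock"],"F",np.round(s["contact_force"],1))
E
python3 - <<'E'
from h import *
plan([500,-100,300],np.deg2rad(20)); plan([500,-100,300],np.deg2rad(-5.5))
im=cv2.imread("pics/top.png"); hsv=cv2.cvtColor(im,cv2.COLOR_BGR2HSV)
cal=calibration("top")
def rect(m,z):
    cs=max(cv2.findContours(m,cv2.RETR_EXTERNAL,cv2.CHAIN_APPROX_NONE)[0],key=cv2.contourArea)
    b=cv2.boxPoints(cv2.minAreaRect(cs)); w=np.array([world(cal,q,z=z)[:2] for q in b]); print(np.round(w,1).tolist(), np.round(w.mean(0),1),[round(float(np.degrees(np.arctan2(*(w[i+1]-w[i])[::-1]))),1) for i in (0,1)])
rect(cv2.inRange(hsv,(105,150,60),(125,255,255)),50)
E
```

```text
dp [-0.4541  0.3681 -0.0687] ang [ 0.0001  0.     -0.0743] tcp [ 162.8 -577.5  231.3] t 0.7 F [-0.3  0.1  0.3]
dp [-0.4541  0.3681 -0.0687] ang [ 1.000e-04 -0.000e+00  3.707e-01] tcp [ 162.8 -577.5  231.3] t 0.7 F [-0.3  0.1  0.3]
[[512.0, 285.7], [531.6, 227.4], [458.2, 202.1], [438.9, 260.1]] [485.2 243.8] [-71.4, -161.0]
```

drive_tool(gripper=[0,0,0,0,0,0,0,0,0,0], dp=[[-0.04,0.035,-0.02],[-0.08,0.07,-0.04],[-0.12,0.1,-0.069],[-0.16,0.13,-0.069],[-0.2,0.16,-0.069],[-0.24,0.19,-0.069],[-0.28,0.225,-0.069],[-0.32,0.26,-0.069],[-0.36,0.29,-0.069],[-0.4,0.33,-0.069]], angular=[[0,0,0.04],[0,0,0.08],[0,0,0.12],[0,0,0.16],[0,0,0.2],[0,0,0.24],[0,0,0.28],[0,0,0.32],[0,0,0.36],[0,0,0.37]])

```text
clock: 1.7
tcp_pos: [442.5, -176.6, 300.6]
tool_rot: [0.048, 0.999, 0.0, 0.0]
contact_force: [0.7, -0.7, -0.2]
width: 85.3
grasp_force: 0.0
```

```bash
python3 - <<'E'
from h import *
plan([500,-60,300],np.deg2rad(-5.5))
print(calibration("wrist"))
E
```

```text
dp [-0.0461  0.1216  0.0006] ang [ 0.0002  0.0008 -0.0003] tcp [ 442.5 -176.6  300.6] t 1.7 F [ 0.7 -0.7 -0.2]
{'camera_matrix': array([[279.60233032,   0.        , 320.23388343],
       [  0.        , 279.60233032, 198.49393065],
       [  0.        ,   0.        ,   1.        ]]), 'position': array([ 368.22592217, -169.3812383 ,  443.05286865]), 'attitude': array([-0.11009128, -0.10010206,  0.66484676,  0.73200975])}
```

drive_tool(gripper=[0,0,0,0,0,0], dp=[[-0.01,0.03,0.025],[-0.02,0.06,0.05],[-0.03,0.09,0.08],[-0.046,0.12,0.11],[-0.046,0.12,0.13],[-0.046,0.12,0.13]], angular=[[0,0,0],[0,0,0],[0,0,0],[0,0,0],[0,0,0],[0,0,0]])

```text
clock: 2.3
tcp_pos: [497.5, -62.7, 166.8]
tool_rot: [0.047, 0.999, -0.0, -0.003]
contact_force: [-0.3, -0.1, -0.0]
width: 85.5
grasp_force: 0.0
```

```bash
python3 - <<'E'
from h import *
cal=calibration("wrist"); im,d=camera("wrist"); np.save("d1.npy",d)
for m in mark_of("wrist","gap_1")[:5]: print(m["centre"],m["confidence"],np.round(world(cal,m["centre"],z=55),1))
# plate tops by depth
v,u=np.nonzero(d>0); K=cal["camera_matrix"]; M,p=pose(cal)
P=np.stack([(u-K[0,2])/K[0,0]*d[v,u],-(v-K[1,2])/K[1,1]*d[v,u],-d[v,u]],1)@M.T+p
s=(abs(P[:,2]-55)<4)&(abs(P[:,0]-550)<70)&(abs(P[:,1]+60)<150)
m=np.zeros(d.shape,np.uint8); m[v[s],u[s]]=255
print("z",np.median(P[s,2]),s.sum())
for c in cv2.findContours(m,cv2.RETR_EXTERNAL,cv2.CHAIN_APPROX_NONE)[0]:
    if cv2.contourArea(c)<300: continue
    q=np.array([world(cal,x[0],z=55)[:2] for x in c]).astype(np.float32)
    r=cv2.minAreaRect(q); print(np.round(r[0],1),np.round(r[1],1),round(r[2],2), np.round(cv2.boxPoints(r),1).tolist())
cv2.imwrite("pics/w1.png",im[:,:,::-1]); print(state()["tcp_pos"])
E
```

```text
[333.4, 245.7] 0.91 [550.8 -54.5  55. ]
[260.4, 243.9] 0.9 [ 542. -127.   55.]
[402.6, 248.6] 0.9 [560.5  14.6  55. ]
z 54.829599581890434 13122
[548.5 -55.2] [240.1  83. ] 83.35 [[493.3999938964844, -169.6999969482422], [575.7999877929688, -179.3000030517578], [603.5999755859375, 59.20000076293945], [521.2000122070312, 68.80000305175781]]
[498.96762169 -63.8559816  171.23508675]
```

View pics/w1.png

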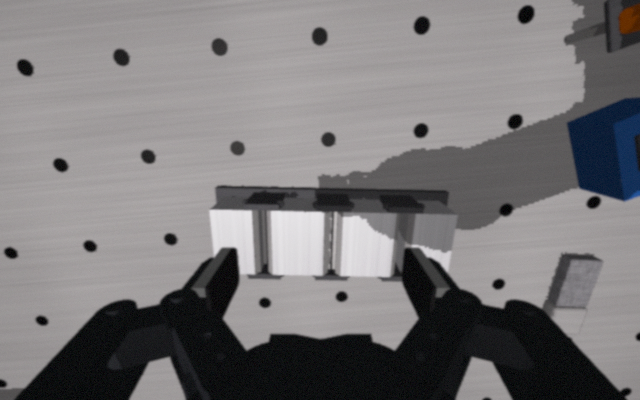

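```bash
python3 - <<'E'
from h import *
cal=calibration("wrist"); im,d=camera("wrist")
g=mark_of("wrist","gap_1"); A=[]
for m in g[:3]: A.append(world(cal,m["centre"],z=55)); print(np.round(m["centre"]),np.round(A[-1],1))
v,u=np.nonzero(d>0); K=cal["camera_matrix"]; M,p=pose(cal)
P=np.stack([(u-K[0,2])/K[0,0]*d[v,u],-(v-K[1,2])/K[1,1]*d[v,u],-d[v,u]],1)@M.T+p
s=(abs(P[:,2]-55)<2.0)&(abs(P[:,0]-550)<60)&(abs(P[:,1]+55)<140)
Q=P[s,:2]
best=None
for a in np.deg2rad(np.arange(-10,-2,.1)):
    y=Q@[-np.sin(a),np.cos(a)]
    h=np.histogram(y,bins=np.arange(y.min(),y.max(),1.))[0].astype(float)
    sc=(h**2).sum()
    if best is None or sc>best[0]: best=(sc,a,h,y.min(),Q@[np.cos(a),np.sin(a)])
sc,a,h,y0,x=best
print("yaw",np.degrees(a),"x range",np.percentile(x,[1,50,99]),"y0",y0)
print(h.astype(int).tolist()); print("tcp",state()["tcp_pos"])
for q in A: print("gap in frame",q[:2]@[np.cos(a),np.sin(a)],q[:2]@[-np.sin(a),np.cos(a)])
E
```

```text
[401. 242.] [557.9  12.9  55. ]
[335. 239.] [547.9 -53.9  55. ]
[263. 238.] [ 540.7 -126.3   55. ]
yaw -6.2000000000000135 x range [512.43943186 546.51351414 591.67046065] y0 -116.13777096105032
[23, 46, 51, 45, 40, 48, 37, 45, 43, 43, 39, 48, 42, 38, 43, 42, 39, 50, 36, 42, 44, 38, 63, 65, 63, 58, 66, 60, 64, 67, 59, 62, 59, 74, 69, 73, 69, 75, 77, 71, 74, 86, 67, 25, 18, 14, 11, 13, 11, 12, 9, 11, 12, 11, 9, 11, 13, 25, 54, 67, 75, 69, 76, 67, 74, 69, 71, 72, 65, 60, 61, 66, 62, 66, 54, 64, 61, 69, 62, 61, 67, 66, 65, 64, 65, 62, 66, 64, 63, 64, 64, 64, 63, 63, 64, 63, 64, 64, 58, 58, 59, 60, 61, 67, 72, 73, 72, 73, 72, 73, 69, 72, 58, 32, 13, 11, 8, 10, 10, 11, 12, 10, 12, 11, 11, 12, 14, 32, 65, 73, 73, 74, 75, 72, 73, 72, 70, 70, 60, 64, 60, 63, 58, 67, 58, 66, 62, 60, 61, 69, 61, 60, 62, 66, 63, 61, 62, 68, 56, 67, 57, 68, 58, 66, 61, 60, 60, 63, 61, 63, 61, 64, 60, 69, 67, 72, 71, 75, 75, 69, 79, 60, 48, 14, 15, 7, 15, 9, 10, 11, 12, 11, 11, 10, 6, 5, 10, 22, 41, 61, 41, 40, 37, 46, 52, 37, 48, 31, 48, 37, 38, 42, 43, 44, 41, 44, 50, 43, 51, 45, 51, 41, 48, 53, 43, 51, 51, 52, 46, 60, 46, 53, 60, 48, 54, 55, 58, 62, 50, 66, 26]
tcp [499.47533598 -63.99765736 172.39523818]
gap in frame 553.2718609615262 73.12742843918089
gap in frame 550.5038342875384 5.620117283958024
gap in frame 551.1482570485671 -67.20627246641561
```

```bash
python3 - <<'E'
from h import *
plan([460,235,200],np.deg2rad(18.8))
E
```

```text
dp [ 0.0678  0.2939 -0.0277] ang [-3.00e-04  3.00e-03 -4.24e-01] tcp [499.5 -64.  172.4] t 2.5 F [-0.6 -1.   0.3]
```

drive_tool(gripper=[0,0,0,0,0,0,0,0,0,0], dp=[[0.01,0.03,-0.015],[0.02,0.07,-0.03],[0.03,0.11,-0.03],[0.04,0.15,-0.03],[0.05,0.19,-0.03],[0.06,0.23,-0.03],[0.068,0.27,-0.03],[0.068,0.294,-0.03],[0.068,0.294,-0.03],[0.068,0.294,-0.03]], angular=[[0,0,-0.05],[0,0,-0.1],[0,0,-0.15],[0,0,-0.2],[0,0,-0.25],[0,0,-0.3],[0,0,-0.36],[0,0,-0.424],[0,0,-0.424],[0,0,-0.424]])

```text
clock: 3.5
tcp_pos: [459.5, 235.7, 201.5]
tool_rot: [-0.163, 0.987, 0.0, 0.001]
contact_force: [-0.4, -0.2, -0.5]
width: 85.5
grasp_force: 0.0
```

```bash
python3 - <<'E'
from h import *
camera("wrist")
cal=calibration("wrist"); im,d=camera("wrist")
for m in mark_of("wrist","gauge_grip")[:4]: print(np.round(m["centre"]),round(m["confidence"],2),np.round(world(cal,m["centre"],z=79),1))
v,u=np.nonzero(d>0); K=cal["camera_matrix"]; M,p=pose(cal)
P=np.stack([(u-K[0,2])/K[0,0]*d[v,u],-(v-K[1,2])/K[1,1]*d[v,u],-d[v,u]],1)@M.T+p
near=np.hypot(P[:,0]-485,P[:,1]-245)<60
for n,lo,hi in (("handle top",101,108),("holder top",47,51.5),("collar",52,56.5)):
    s=near&(P[:,2]>lo)&(P[:,2]<hi)&(np.hypot(P[:,0]-485,P[:,1]-245)<(60 if n[0:2]=="ho" else 30)); Q=P[s]
    if len(Q)<20: print(n,len(Q)); continue
    r=cv2.minAreaRect(Q[:,:2].astype(np.float32)); print(n,len(Q),np.round(Q.mean(0),1),np.round(r[0],1),np.round(r[1],1),round(r[2],1))
cv2.imwrite("pics/w2.png",im[:,:,::-1]); print(state()["tcp_pos"])
E
```

```text
[325.  92.] 0.82 [371.1 210.   79. ]
[401. 126.] 0.63 [376.5 285.5  79. ]
handle top 431 [480.1 244.9 103.5] [480.6 245.2] [29.9 13.2] 18.5
holder top 2558 [481.3 245.3  50. ] [484.7 246.6] [81.1 60. ] 18.9
collar 478 [478.  244.2  53.9] [481.7 242.4] [36.1 53.2] 18.5
[459.50599311 234.79297781 201.14636111]
```

View pics/w2.png

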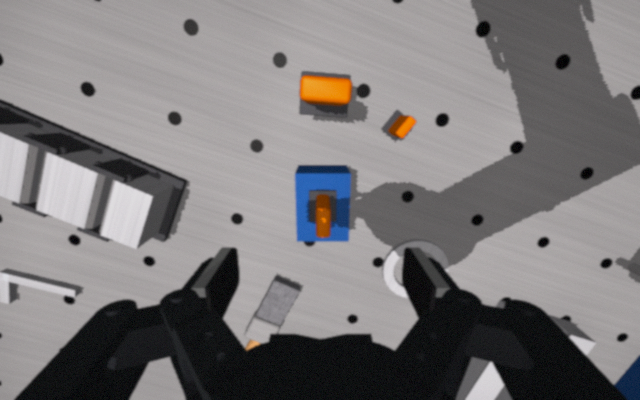

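```bash
python3 - <<'E'
from h import *
plan([480.6,245.2,62],np.deg2rad(18.5))
E
```

```text
dp [-0.0232  0.003   0.1392] ang [0.0006 0.0012 0.0041] tcp [459.5 234.8 201.1] t 3.65 F [-0.1 -0.3  0.4]
```

drive_tool(gripper=[0,0,0,0,0,0,0,0,0,0], dp=[[-0.0232,0.003,0.03],[-0.0232,0.003,0.055],[-0.0232,0.003,0.075],[-0.0232,0.003,0.095],[-0.0232,0.003,0.11],[-0.0232,0.003,0.125],[-0.0232,0.003,0.135],[-0.0232,0.003,0.139],[-0.0232,0.003,0.139],[-0.0232,0.003,0.139]], angular=[[0,0,0],[0,0,0],[0,0,0],[0,0,0],[0,0,0],[0,0,0],[0,0,0],[0,0,0],[0,0,0],[0,0,0]])

```text
clock: 4.65
tcp_pos: [480.5, 246.3, 62.2]
tool_rot: [-0.164, 0.987, 0.0, 0.001]
contact_force: [0.3, -1.6, -0.5]
width: 85.6
grasp_force: 0.0
```

drive_tool(gripper=[1,1,1,1,1,1,1,1,1,1], dp=[[0,0,0],[0,0,0],[0,0,0],[0,0,0],[0,0,0],[0,0,0],[0,0,0],[0,0,0],[0,0,0],[0,0,0]], angular=[[0,0,0],[0,0,0],[0,0,0],[0,0,0],[0,0,0],[0,0,0],[0,0,0],[0,0,0],[0,0,0],[0,0,0]], grip_force=50)

```text
clock: 5.65
tcp_pos: [480.2, 246.1, 61.5]
tool_rot: [-0.164, 0.987, 0.0, 0.0]
contact_force: [0.1, -0.2, 1.1]
width: 13.4
grasp_force: 50.1
```

drive_tool(gripper=[1,1,1,1,1], dp=[[0,0,-0.015],[0,0,-0.035],[0,0,-0.055],[0,0,-0.07],[0,0,-0.08]], angular=[[0,0,0],[0,0,0],[0,0,0],[0,0,0],[0,0,0]])

```text
clock: 6.15
tcp_pos: [480.4, 246.2, 143.1]
tool_rot: [-0.164, 0.987, 0.001, 0.001]
contact_force: [-0.7, -0.5, -2.3]
width: 13.2
grasp_force: 49.6
```

```bash
python3 - <<'E'
from h import *
plan([556.3,14.4,120],np.deg2rad(-6.2))
E
```

```text
dp [ 0.003  -0.244   0.0229] ang [0.0011 0.0012 0.437 ] tcp [480.4 246.2 143.1] t 6.15 F [-0.7 -0.5 -2.3]
```

drive_tool(gripper=[1,1,1,1,1,1,1,1,1,1], dp=[[0.003,-0.02,0],[0.003,-0.05,0],[0.003,-0.085,0],[0.003,-0.12,0],[0.003,-0.155,0],[0.003,-0.19,0],[0.003,-0.22,0],[0.003,-0.244,0.01],[0.003,-0.244,0.023],[0.003,-0.244,0.023]], angular=[[0,0,0.04],[0,0,0.09],[0,0,0.15],[0,0,0.21],[0,0,0.27],[0,0,0.33],[0,0,0.39],[0,0,0.437],[0,0,0.437],[0,0,0.437]])

```text
clock: 7.15
tcp_pos: [554.6, 13.7, 115.4]
tool_rot: [0.055, 0.999, -0.0, -0.002]
contact_force: [-0.2, -0.1, -2.6]
width: 13.7
grasp_force: 49.7
```

```bash
python3 - <<'E'
from h import *
ims=[]
for c in("wrist","side"):
    camera(c); im,d=camera(c); ims.append(im)
a=ims[0][150:340,200:460]; b=ims[1][140:260,270:420]
a=cv2.resize(a,(780,285*2))[:, :]
b=cv2.resize(b,(750,600))
cv2.imwrite("pics/w3.png",a[:,:,::-1]); cv2.imwrite("pics/s3.png",b[:,:,::-1])
plan([556.3,14.4,120],np.deg2rad(-6.2))
E
```

```text
dp [-0.0002 -0.0005 -0.001 ] ang [0.0003 0.0008 0.0016] tcp [556.2  15.  119. ] t 7.35 F [ 0.1 -0.  -1.6]
```

View pics/w3.png

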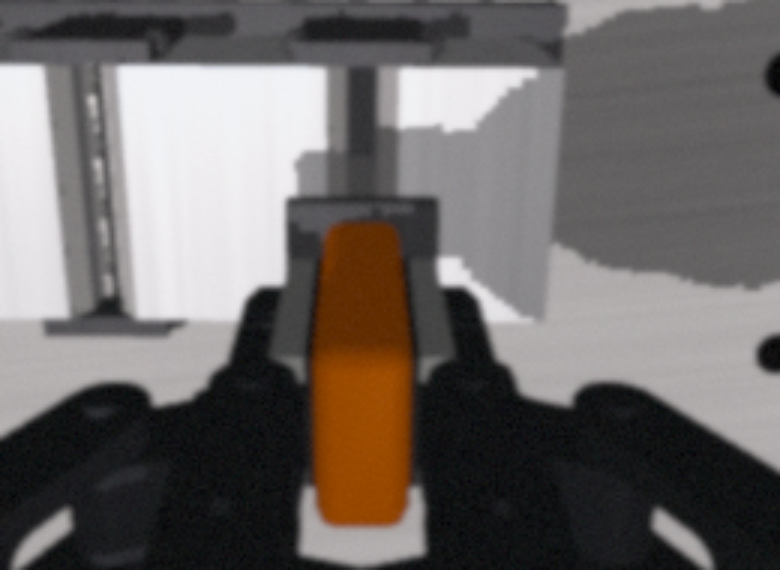

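View pics/s3.png

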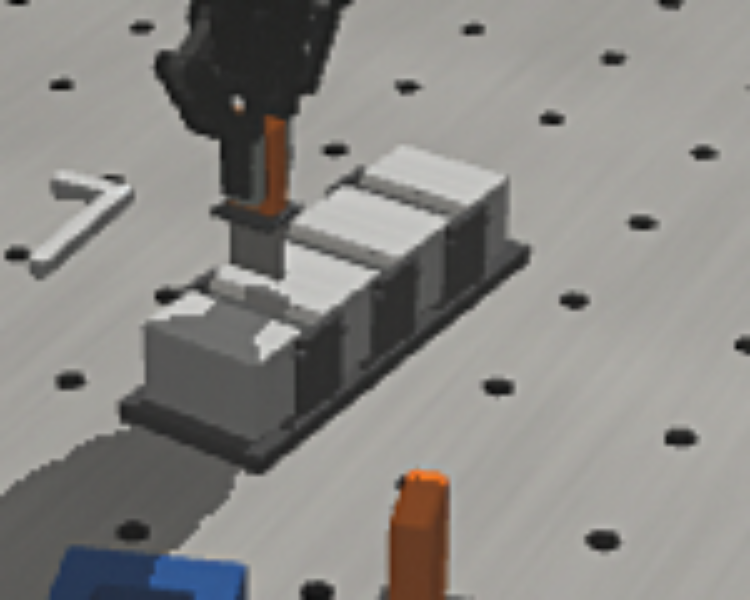

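The gauge is held straight. In the wrist crop its handle (column 362) lines up with the third gap's centre line, and the side crop shows the blade just above that gap. I'll go down gently and watch the force.

drive_tool(gripper=[1,1,1,1,1,1], dp=[[0,0,0.006],[0,0,0.012],[0,0,0.017],[0,0,0.022],[0,0,0.026],[0,0,0.026]], angular=[[0,0,0],[0,0,0],[0,0,0],[0,0,0],[0,0,0],[0,0,0]])

```text
clock: 7.95
tcp_pos: [555.6, 14.0, 91.4]
tool_rot: [0.054, 0.999, -0.0, -0.001]
contact_force: [-0.3, -0.7, -0.8]
width: 13.7
grasp_force: 49.7
```

drive_tool(gripper=[1,1,1,1,1], dp=[[0,0,0.002],[0,0,0.004],[0,0,0.006],[0,0,0.008],[0,0,0.008]], angular=[[0,0,0],[0,0,0],[0,0,0],[0,0,0],[0,0,0]])

```text
clock: 8.45
tcp_pos: [555.9, 14.1, 83.9]
tool_rot: [0.054, 0.999, -0.0, -0.0]
contact_force: [0.2, -0.2, -1.1]
width: 13.7
grasp_force: 49.7
```

drive_tool(gripper=[1,1,1,1,1,1], dp=[[0,0,0.002],[0,0,0.004],[0,0,0.006],[0,0,0.008],[0,0,0.009],[0,0,0.009]], angular=[[0,0,0],[0,0,0],[0,0,0],[0,0,0],[0,0,0],[0,0,0]])

```text
clock: 9.05
tcp_pos: [555.9, 14.1, 75.0]
tool_rot: [0.054, 0.999, -0.0, -0.0]
contact_force: [0.0, -0.1, -1.5]
width: 13.5
grasp_force: 49.7
```

The blade went past both stop depths without resistance, so this is the open gap. I'll seat the collar next.

drive_tool(gripper=[1,1,1,1,1,1,1,1], dp=[[0,0,0.002],[0,0,0.004],[0,0,0.006],[0,0,0.007],[0,0,0.008],[0,0,0.0085],[0,0,0.0085],[0,0,0.0085]], angular=[[0,0,0],[0,0,0],[0,0,0],[0,0,0],[0,0,0],[0,0,0],[0,0,0],[0,0,0]])

```text
clock: 9.85
tcp_pos: [556.1, 14.2, 66.9]
tool_rot: [0.054, 0.999, 0.0, 0.0]
contact_force: [0.8, -0.4, -1.5]
width: 13.3
grasp_force: 49.7
```

drive_tool(gripper=[1,1,1,1,1], dp=[[0,0,0.0005],[0,0,0.001],[0,0,0.0015],[0,0,0.0015],[0,0,0.0015]], angular=[[0,0,0],[0,0,0],[0,0,0],[0,0,0],[0,0,0]])

```text
clock: 10.35
tcp_pos: [556.4, 14.1, 66.4]
tool_rot: [0.054, 0.999, 0.0, 0.001]
contact_force: [-3.7, 0.3, 5.5]
width: 13.5
grasp_force: 50.7
```

The collar touched at the expected height. Now I'll release and back away.

drive_tool(gripper=[0.8,0.6,0.3,0,0,0,0,0,0,0], dp=[[0,0,0],[0,0,0],[0,0,0],[0,0,0],[0,0,0],[0,0,0],[0,0,0],[0,0,0],[0,0,0],[0,0,0]], angular=[[0,0,0],[0,0,0],[0,0,0],[0,0,0],[0,0,0],[0,0,0],[0,0,0],[0,0,0],[0,0,0],[0,0,0]])

```text
clock: 11.35
tcp_pos: [556.0, 14.1, 65.3]
tool_rot: [0.054, 0.999, 0.0, -0.0]
contact_force: [0.8, -0.8, 0.6]
width: 85.5
grasp_force: 0.0
```

drive_tool(gripper=[0,0,0,0,0,0,0,0,0], dp=[[0,0,-0.01],[0,0,-0.025],[0,0,-0.045],[0,0,-0.07],[0,0,-0.1],[0,0,-0.125],[0,0,-0.14],[0,0,-0.14],[0,0,-0.14]], angular=[[0,0,0],[0,0,0],[0,0,0],[0,0,0],[0,0,0],[0,0,0],[0,0,0],[0,0,0],[0,0,0]])

```text
clock: 12.25
tcp_pos: [555.9, 14.3, 205.0]
tool_rot: [0.054, 0.999, 0.0, -0.0]
contact_force: [-0.3, -0.0, -0.7]
width: 85.7
grasp_force: 0.0
```

```bash
python3 - <<'E'
from h import *
im,d=camera("side")
cv2.imwrite("pics/s4.png",cv2.resize(im[140:260,270:420],(750,600))[:,:,::-1])
cal=calibration("wrist"); im,d=camera("wrist")
v,u=np.nonzero(d>0); K=cal["camera_matrix"]; M,p=pose(cal)
P=np.stack([(u-K[0,2])/K[0,0]*d[v,u],-(v-K[1,2])/K[1,1]*d[v,u],-d[v,u]],1)@M.T+p
s=(np.hypot(P[:,0]-556,P[:,1]-14)<30)&(P[:,2]>95)&(P[:,2]<120); print(s.sum(),np.round(np.median(P[s],0),1))
E
```

```text
537 [554.7  14.6 108.5]
```

View pics/s4.png

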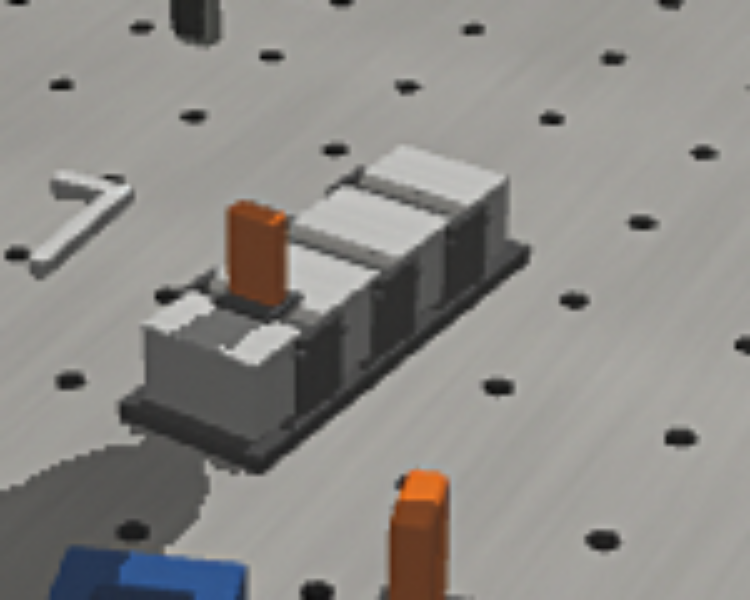

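The picture shows the gauge upright in the third gap with its collar flat on the plates. The handle top measures 108.5 mm against 109 expected, and the gripper is clear.

```bash
python3 -c "
from bench import *
print(sign_off())"
```

```text
the job is handed in; nothing more can be done
None
```

The gauge is standing released in gap_2 with its collar flat on the plates; the blade met no resistance there, so I took gap_2 as the open gap without probing gap_0 or gap_1, and I handed the job in at about 12 s on the robot's clock (no verdict came back).

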